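# Clear the used well plate off the ledge into the discard chute

### The arm

A 6-joint arm with a two-finger parallel gripper is mounted at the origin on the work surface. World frame = base frame: x ahead of the robot, y to its left, z up, the work surface at z = 0. Lengths are in m, angles in rad, forces in N, time in s.
With the tool pointing down it reaches from about 0.35 to 0.975 m from the base axis. Payload 4.9 kg.
Tool frame: the origin (TCP) lies on the mounting face of the last link; the fingertips stand 173 mm ahead of it and the grasp point (between the pads) lies 155 mm ahead of it (arm.tips_ahead is the distance from the TCP to the fingertips, in m); z points along the fingers, y is the line along which they close (so a half turn about z gives the same grasp; the last joint's range is limited). The gripper opens to 85 mm and grips with 20 to 120 N. Pads are 22 mm wide; open, the fingers measure 114 mm over their backs; the gripper's body (76 mm by 85 mm) begins 54 mm behind the grasp point. The pads swing forward as they close: fully open they stand 13 mm farther back than shut.
Start: joints at [-1.378, 0.053, 1.613, -0, 1.476, -0.119], TCP at [0.192, -0.595, 0.405] pointing down, gripper open.
Joint ranges: [-3.01, 3.01], [-1.01, 2.22], [0.06, 2.58], [-1.02, 4.17], [0.09, 2.62], [-3.14, 3.14]. Speed limits (rad/s): [2.57, 2.57, 3.14, 3.14, 3.14, 3.14].

### API

Orientations are given as a unit quaternion [x, y, z, w].
In Python, from plant import read_state, read_camera, camera_info, arm gives the robot as it stands.
- The arm moves only by the tool carry_out, never from a script. Its argument "series" is one flat list of numbers, 4 for each row, row after row: the shift along the tool's x, y, z in mm, then the turn about the tool's z in degrees. In form: [x, y, z, roll, x, y, z, roll, ...]. A call has 1 to 12 rows; each row shifts and turns the commanded pose from where the row before left it, along the tool's axes as they then stand; what a row does not reach is not made up. A row lasts 1/8 s, in which the tool goes at most 62.5 mm and 10.7 degrees, less where a joint would pass 70% of its speed; a pose out of reach is approached as far as the arm can. A call with a gripper value outside its range is refused whole. "fingers" is the opening, from 0 (shut) to 1 (fully open), set as the call begins (left out, the last holds). The fingers move at their own pace and stop on an object; "squeeze" is the grip in N (left out, the last holds). Time passes only in rows, so rows that do not move let the fingers close. It gives the time, the measured TCP pose, the force, the opening and the grip force at its end, in the units of the state.
- read_state(): the state, without advancing time (a new reading comes with each control period).
- read_camera(name): name is "side" or "top" or "wrist"; returns (picture, depth): 400x640x3 uint8, red, green, blue; 400x640 float32, m along the optical axis (not along the pixel's ray), 0 where there is no reading.
- camera_info(name): a dict with "K" (3x3 intrinsics, pixels), "pose" (4x4, takes a point from camera to world coordinates); the wrist camera has in their place "T_tool_cam" (4x4, takes a point from camera to tool coordinates, whose origin is the TCP and whose axes are the flange's). Camera axes: x right, y down, z forward; pixel columns grow to the right and rows downward; lengths in m; the calibration is good to about 2 mm. A picture is of the moment at which its call begins: read the wrist's pose just before it. camera_info takes no time and is no camera call.
- arm.finish_job(): hands the job in; it is judged then, once.
The state is a dict: "t": time; "joint_pos": joint angles; "qd": joint speeds; "joint_efforts": joint torques, N m; "tcp_pos": TCP position; "eef_rot": TCP orientation; "wrist_force": force on the tool from outside, world axes, zero at the start; "torque": the same for the moment, N m; "finger_gap": finger opening in m; "gripper_force": force on a finger pad.
Only numpy, scipy, OpenCV 4.12 (cv2) and the standard library are available. Lean on these libraries where they do the work, as an engineer would, in place of code of your own. Each camera call takes 0.05 s, during which the arm holds its last target. There are 200 camera calls.

### The job

Clear away the used well plate, the one with three round wells: press a fingertip on top of it, slide it out of its spring clip along its lane and push it over the ledge so that it drops down the chute and stays in the pocket at the bottom. Press and push gently, because the thin plastic cracks under more than about 20 N, and slide the plate rather than lifting it. Leave the blank plate clipped in the other lane and do not disturb the paper roll, tube rack, jar or pen.

Things in the scene. Friction and masses are not known exactly. Their poses are not given: they have to be found in the camera images.
- stand: Grey plastic and dark steel discard stand, fixed, 325 x 150 mm. Origin on the table under the middle of the plates' lanes; +x is the way plates leave, z up. Level deck 120 mm above the table, from x = -70 mm to the ledge at +55. Two lanes along x, centres at y = +25 and -25 mm, 40 mm wide, a 10 mm rail between them; smooth (friction about 0.2), open at the ledge
- stop (a point): upper front edge of the end stop that closes both lanes behind the plates (stand x = -44.5 mm, y = 0). The stop stands 11 mm above the deck, 3 mm over the plates' tops; the rails 7 mm, 1 mm under them: a plate in place can be neither pinched nor pushed from behind, only pressed on top and dragged by friction; a fingertip grips it well (friction about 0.8)
- clip_left (a point): steel spring clip on the outer side of the lane at stand y = +25 mm, 24 mm long (stand x = -32 to -8 mm), 6.5 mm high. It squeezes the plate sideways against the middle rail: sliding the plate through it takes about 3 to 5 N besides the sliding friction under your own pressing (5 N slips, 10 N carries it), until the plate's tail has passed x = -8 mm. Site: middle of its inner face
- clip_right (a point): the same spring clip on the outer side of the lane at stand y = -25 mm
- edge (a point): middle of the ledge's upper front edge (stand x = +55 mm, y = 0, 120 mm above the table), where the deck ends and the chute begins; it falls at 50 degrees, is as wide as both lanes, and its side cheeks rise to 127 mm above the table up to stand x = +130 mm
- pocket (a point): centre of the pocket's floor, 6 mm above the table (stand x = +195 mm, y = 0), 142 mm wide; the floor reaches from the foot of the chute, about x = +135 mm, to the end wall at x = +255 mm; walls 75 mm high. Axes as the stand's
- well_plate: used well plate: white plastic slab 86 x 40 x 8 mm, about 60 g, three round dark wells (flat to the touch) on top. Origin: centre of its underside; x along it, towards the ledge. Starts in either lane, tail 1.5 mm from the stop, front 12 mm short of the ledge. With its origin beyond the ledge and nothing holding it, it tips and slides down the chute. Cracks above 20 N
- blank_plate: unused blank plate in the other lane: the same slab, 86 x 40 x 8 mm, plain on top without wells. Origin: centre of its underside. To be left where it is (not shifted by 6 mm)
- paper_roll: bystander: white paper roll standing upright, 104 mm wide, 100 mm high; origin at the centre of its underside
- tube_rack: bystander: orange block rack 75 x 130 x 45 mm with small blue-capped tubes, 72 mm high in all; origin at the centre of its underside
- sample_jar: bystander: clear jar with green cap, 60 mm wide, about 85 mm high; origin at the centre of its underside
- pen: bystander: black marker pen with blue cap, lying, about 130 mm long, 13 mm thick; origin in the middle of its underside

How it is judged:
By the outcome, as a careful person would: the job done as asked, in the order asked, and still so for the second after the job is handed in, with the robot touching nothing.
It also fails if it takes over 50 s, if anything falls off the work surface, if the arm or the gripper's body presses on something with over 40 N, if the wrist force passes 120 N, or if a joint passes its speed limit or range.

## Working session

There is one attempt and no reset: what is moved stays moved. The work goes in short steps, Python scripts to look and compute and a tool call to move; the robot and the scene stay as the last step left them, time stands still between calls to the robot, and variables do not carry over. Pictures are saved under pics/ and viewed, at most 10 in all, crops included, and the job is handed in when it is done.

Besides the shell and the picture viewer there is one more tool, called after "Call:" by a JSON object that holds its "method" and its "body". carry_out: Moves the arm, as the interface text tells. Its arguments: {"type":"object","properties":{"series":{"type":"array","items":{"type":"number"}},"fingers":{"type":"number"},"squeeze":{"type":"number"}},"required":["series"]}

```bash
ls; mkdir -p pics
python3 - <<'E'
from plant import *
import cv2,numpy as np
s=read_state();print({k:np.round(v,3) for k,v in s.items()})
for n in("top","side"):
    p,d=read_camera(n);np.savez(f"{n}.npz",p=p,d=d);cv2.imwrite(f"pics/{n}0.png",p[:,:,::-1])
    i=camera_info(n);print(n,np.round(i["K"],1).tolist(),np.round(i["pose"],3).tolist())
print(camera_info("wrist"))
E
```

```text
pics
{'t': np.float64(0.0), 'joint_pos': array([-1.378,  0.053,  1.614, -0.   ,  1.476, -0.119]), 'qd': array([ 0.001,  0.   , -0.002, -0.002, -0.002,  0.   ]), 'joint_efforts': array([-1.0000e-03, -3.9368e+01, -3.7018e+01, -0.0000e+00,  7.0000e-03,
        0.0000e+00]), 'tcp_pos': array([ 0.192, -0.595,  0.403]), 'eef_rot': array([ 0.988,  0.155, -0.   , -0.001]), 'wrist_force': array([-0.428,  0.62 , -0.485]), 'torque': array([-0.04 ,  0.011,  0.003]), 'gripper_force': np.float64(0.0), 'finger_gap': np.float64(0.086)}
top [[491.6, 0.0, 316.5], [0.0, 491.6, 196.2], [0.0, 0.0, 1.0]] [[-0.021, -0.986, 0.164, 0.314], [-1.0, 0.021, -0.004, -0.008], [0.0, -0.164, -0.986, 1.392], [0.0, 0.0, 0.0, 1.0]]
side [[437.8, 0.0, 317.4], [0.0, 437.8, 192.5], [0.0, 0.0, 1.0]] [[-0.862, -0.403, 0.307, 0.069], [-0.507, 0.682, -0.528, 0.731], [0.004, -0.611, -0.792, 1.19], [0.0, 0.0, 0.0, 1.0]]
{'K': array([[311.17640499,   0.        , 316.4656352 ],
       [  0.        , 311.17640499, 200.08765788],
       [  0.        ,   0.        ,   1.        ]]), 'T_tool_cam': array([[ 1.26439631e-04, -9.49279224e-01, -3.14434315e-01,
         8.02172325e-02],
       [ 9.99999278e-01, -2.55706372e-04,  1.17409668e-03,
        -8.76234318e-04],
       [-1.19494844e-03, -3.14434237e-01,  9.49278506e-01,
         3.05455223e-02],
       [ 0.00000000e+00,  0.00000000e+00,  0.00000000e+00,
         1.00000000e+00]])}
```

View pics/top0.png

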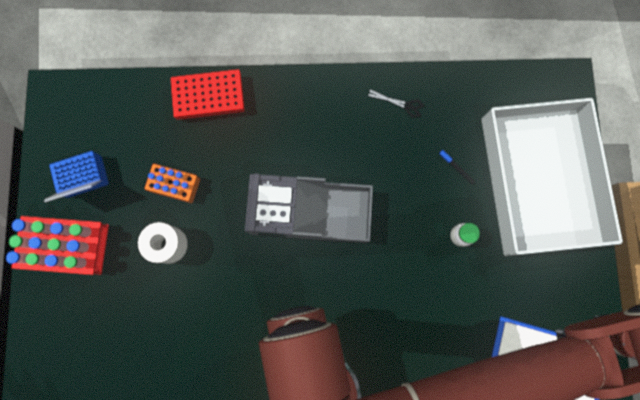

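View pics/side0.png

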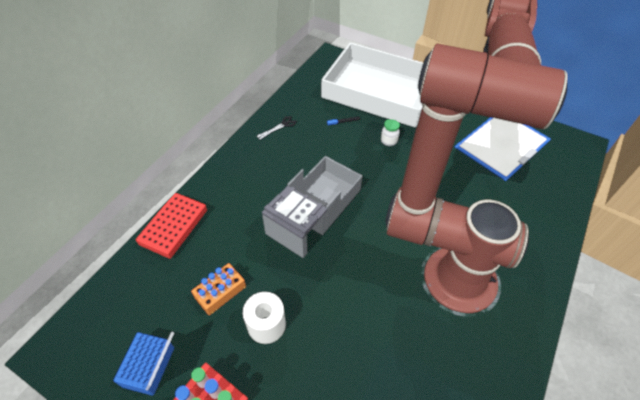

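The top view shows the stand at about (310,208), with +x towards image right (world -y). The well plate (three dark dots, ~(272,213)) is in the lane nearer the robot. The blank plate is at ~(275,192).

```bash
cat > h.py <<'E'
import numpy as np,cv2
from plant import *
def ray(n,uv,z,T=None):
    i=camera_info(n);T=i["pose"] if T is None else T
    d=np.c_[np.asarray(uv,float).reshape(-1,2),np.ones(len(np.asarray(uv).reshape(-1,2)))]@np.linalg.inv(i["K"]).T@T[:3,:3].T
    o=T[:3,3];return o+d*((z-o[2])/d[:,2])[:,None]
E
python3 - <<'E'
from h import *
p=np.load("top.npz")["p"]
c=p[165:250,235:385];cv2.imwrite("pics/c.png",cv2.resize(c[:,:,::-1],None,fx=5,fy=5,interpolation=cv2.INTER_CUBIC))
for n,(a,b,c0,d) in dict(top=(175,235,245,300),side=(180,230,265,325)).items():
    p=np.load(n+".npz")["p"];m=np.zeros(p.shape[:2],np.uint8);m[a:b,c0:d]=(p[a:b,c0:d].min(2)>150)
    k,l,st,ce=cv2.connectedComponentsWithStats(m)
    for j in range(1,k):
        if st[j,4]>60:
            uv=np.argwhere(l==j)[:,::-1];r=cv2.minAreaRect(ray(n,uv,.128)[:,:2].astype(np.float32)*1000)
            print(n,st[j],r)
# stand outline, dark-grey deck by depth in top
d=np.load("top.npz")["d"];i=camera_info("top")
v,u=np.mgrid[165:250,235:385];z=d[165:250,235:385]
P=np.stack([(u-i["K"][0,2])/i["K"][0,0]*z,(v-i["K"][1,2])/i["K"][1,1]*z,z],-1)@i["pose"][:3,:3].T+i["pose"][:3,3]
q=P[(P[...,2]>.1)&(P[...,2]<.15)][:,:2]*1000
print(len(q),cv2.minAreaRect(q.astype(np.float32)),np.percentile(P[...,2],[5,50,80,90,95,99]))
q=P[(P[...,2]>.04)&(P[...,2]<.15)][:,:2]*1000
print(cv2.minAreaRect(q.astype(np.float32)))
E
```

```text
top [258 181  34  23 564] ((538.3478393554688, 96.61244201660156), (88.75666046142578, 53.475948333740234), 83.0084228515625)
top [256 204  35  21 509] ((478.4907531738281, 101.56776428222656), (87.35037231445312, 52.3985595703125), 84.92576599121094)
side [308 180  17  20 229] ((491.140380859375, 14.109134674072266), (49.217838287353516, 74.40232849121094), 29.9268798828125)
side [275 190  43  34 819] ((509.3055114746094, 101.39059448242188), (92.93212890625, 118.97422790527344), 85.91307067871094)
3008 ((504.88433837890625, 70.26698303222656), (200.03636169433594, 151.04443359375), 84.79228210449219) [-0.00448568  0.00527103  0.11820201  0.12610261  0.12845095  0.1326002 ]
((498.9655456542969, 5.785614013671875), (329.53289794921875, 151.14999389648438), 84.7966537475586)
```

View pics/c.png

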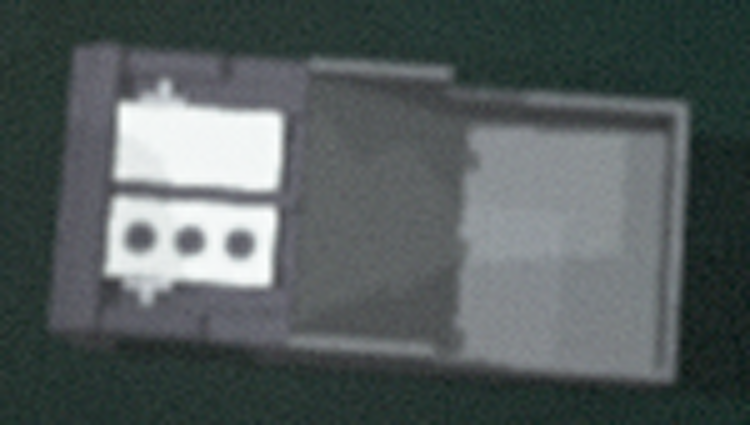

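The crop shows the well plate at crop px (105–277, 193–287). The clip is below it, the blank is above it, and the chute is to the right. Next I turn the tool so its y axis lies along stand +x, shut the fingers and move over.

Call:
{"method": "carry_out", "body": {"series": [0,0,0,7.7,0,0,0,7.7,0,0,0,7.6,8,-25,0,0,16,-53,0,0,16,-53,0,0,16,-53,0,0,16,-53,0,0,16,-53,0,0,16,-53,0,0,16,-53,0,0,16,-53,0,0], "fingers": 0, "squeeze": 20}}

```text
t: 1.6
tcp_pos: [0.3675, -0.158, 0.4044]
eef_rot: [0.999, -0.045, 0.0, -0.0]
wrist_force: [0.5, -0.0, -0.4]
finger_gap: 0.0
gripper_force: 0.0
```

Call:
{"method": "carry_out", "body": {"series": [16,-53,0,0,16,-53,0,0,16,-53,0,0,16,-53,0,0,16,-53,0,0,10,-29,0,0,0,0,0,0,0,0,0,0]}}

```text
t: 2.6
tcp_pos: [0.4831, 0.1246, 0.4042]
eef_rot: [0.999, -0.045, -0.0, 0.0]
wrist_force: [-0.2, -1.2, 0.4]
finger_gap: -0.0002
gripper_force: 0.0
```

Run:
```python
from h import *
from scipy.spatial.transform import Rotation as R
s=read_state();p,d=read_camera("wrist");np.savez("w1.npz",p=p,d=d)
cv2.imwrite("pics/w1.png",p[:,:,::-1])
T=np.eye(4);T[:3,:3]=R.from_quat(s["eef_rot"]).as_matrix();T[:3,3]=s["tcp_pos"]
print(np.round(T,4).tolist(),s["t"],s["wrist_force"],s["finger_gap"],arm.tips_ahead)
np.save("T1.npy",T@camera_info("wrist")["T_tool_cam"])
m=(p.min(2)>150).astype(np.uint8)
k,l,st,ce=cv2.connectedComponentsWithStats(m)
for j in range(1,k):
    if st[j,4]>300:
        uv=np.argwhere(l==j)[:,::-1];print(st[j],cv2.minAreaRect(ray("wrist",uv,.128,np.load("T1.npy"))[:,:2].astype(np.float32)*1000))
```

```text
[[0.996, -0.0895, -0.0009, 0.4831], [-0.0895, -0.996, -0.0005, 0.1246], [-0.0009, 0.0006, -1.0, 0.4042], [0.0, 0.0, 0.0, 1.0]] 2.6 [-0.18372795 -1.22840869  0.44652452] -0.00022197021957030957 0.1734
[ 287   88  112   72 6046] ((540.6023559570312, 99.66656494140625), (85.35076904296875, 53.2384033203125), 84.85498046875)
[ 289  172  105   61 3928] ((477.2279052734375, 105.43534088134766), (85.31890869140625, 52.84138870239258), 84.8509750366211)
[   0  229   93   90 5475] ((429.9547424316406, 374.54754638671875), (80.55580139160156, 92.92613220214844), 67.1434555053711)
```

View pics/w1.png

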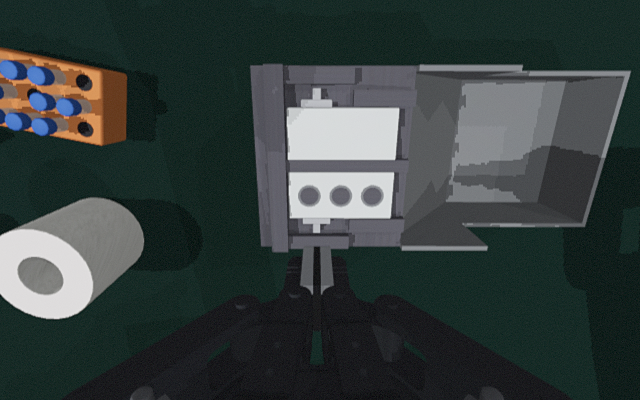

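The wrist view shows the well plate at px (289–394, 172–219), the blank plate above it, and the shut fingertips at column ≈317. The fingers are in line with the rear part of the plate, so I descend to ~8 mm above it.

Call:
{"method": "carry_out", "body": {"series": [2,0,20,0,0,0,30,0,0,0,25,0,0,0,14,0,0,0,6,0,0,0,0,0,0,0,0,0,0,0,0,0]}}

```text
t: 3.65
tcp_pos: [0.4856, 0.1248, 0.3107]
eef_rot: [0.999, -0.045, 0.001, -0.0]
wrist_force: [-0.1, 0.1, 0.5]
finger_gap: 0.0005
gripper_force: 0.0
```

Run:
```python
from h import *
s=read_state();p,d=read_camera("wrist");cv2.imwrite("pics/w2.png",p[:,:,::-1])
print(s["tcp_pos"],s["wrist_force"],s["torque"])
```

```text
[0.48563493 0.12481849 0.31069857] [-0.08124365  0.10695127  0.47832712] [-0.05773899 -0.02027245  0.00664151]
```

View pics/w2.png

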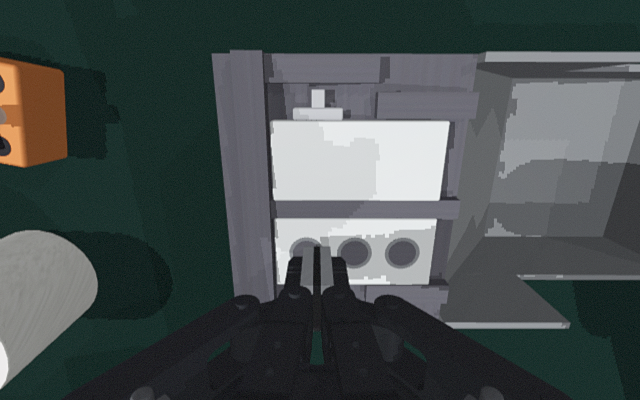

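The tips (col ≈317, row ≈250) are over the well plate's rear well, ~21 mm behind its centre and centred in the lane. I feel for contact from here.

Call:
{"method": "carry_out", "body": {"series": [0,0,3,0,0,0,2,0,0,0,1,0,0,0,0,0,0,0,0,0]}}

```text
t: 4.32
tcp_pos: [0.4853, 0.1248, 0.3037]
eef_rot: [0.999, -0.045, -0.0, 0.0]
wrist_force: [0.1, -0.0, -0.3]
finger_gap: 0.0003
gripper_force: 0.0
```

Call:
{"method": "carry_out", "body": {"series": [0,0,1,0,0,0,0,0]}}

```text
t: 4.58
tcp_pos: [0.4853, 0.1248, 0.3026]
eef_rot: [0.999, -0.045, -0.0, 0.0]
wrist_force: [-0.6, 0.6, 0.2]
finger_gap: 0.0003
gripper_force: 0.0
```

Call:
{"method": "carry_out", "body": {"series": [0,0,0.5,0,0,0,0,0]}}

```text
t: 4.82
tcp_pos: [0.4853, 0.1248, 0.3022]
eef_rot: [0.999, -0.045, -0.0, -0.0]
wrist_force: [-1.5, -0.3, -1.0]
finger_gap: 0.0002
gripper_force: 0.0
```

Call:
{"method": "carry_out", "body": {"series": [0,0,0.4,0,0,0,0,0]}}

```text
t: 5.08
tcp_pos: [0.4853, 0.1248, 0.3018]
eef_rot: [0.999, -0.045, -0.0, 0.0]
wrist_force: [0.3, 0.6, 0.5]
finger_gap: 0.0
gripper_force: 0.0
```

Call:
{"method": "carry_out", "body": {"series": [0,0,0.3,0,0,0,0,0]}}

```text
t: 5.32
tcp_pos: [0.4853, 0.1248, 0.3015]
eef_rot: [0.999, -0.045, -0.0, 0.0]
wrist_force: [0.4, 0.6, 0.6]
finger_gap: 0.0001
gripper_force: 0.0
```

Call:
{"method": "carry_out", "body": {"series": [0,0,0.3,0,0,0,0,0]}}

```text
t: 5.58
tcp_pos: [0.4854, 0.1248, 0.3015]
eef_rot: [0.999, -0.045, 0.0, -0.0]
wrist_force: [-1.1, -1.2, 1.8]
finger_gap: 0.0003
gripper_force: 1.0
```

Call:
{"method": "carry_out", "body": {"series": [0,0,0.2,0,0,0,0,0]}}

```text
t: 5.82
tcp_pos: [0.4854, 0.1248, 0.3015]
eef_rot: [0.999, -0.045, -0.0, 0.0]
wrist_force: [-2.7, -0.5, 4.5]
finger_gap: 0.0
gripper_force: 2.4
```

Call:
{"method": "carry_out", "body": {"series": [0,0,0.3,0,0,0,0,0]}}

```text
t: 6.08
tcp_pos: [0.4854, 0.1248, 0.3015]
eef_rot: [0.999, -0.045, -0.0, 0.0]
wrist_force: [-3.7, -0.7, 6.6]
finger_gap: -0.0001
gripper_force: 3.2
```

Call:
{"method": "carry_out", "body": {"series": [0,0,0.2,0,0,0,0,0,0,0,0,0]}}

```text
t: 6.45
tcp_pos: [0.4854, 0.1248, 0.3014]
eef_rot: [0.999, -0.045, -0.0, 0.0]
wrist_force: [-4.5, -1.2, 7.2]
finger_gap: -0.0002
gripper_force: 3.7
```

Call:
{"method": "carry_out", "body": {"series": [-0.3,0,0.2,0,0,0,0,0,0,0,0,0]}}

```text
t: 6.82
tcp_pos: [0.4852, 0.1248, 0.3014]
eef_rot: [0.999, -0.045, 0.0, 0.0]
wrist_force: [-3.5, -0.4, 7.8]
finger_gap: 0.0
gripper_force: 3.8
```

Call:
{"method": "carry_out", "body": {"series": [-0.1,0,0.2,0,0,0,0,0,0,0,0,0]}}

```text
t: 7.2
tcp_pos: [0.4852, 0.1248, 0.3014]
eef_rot: [0.999, -0.045, 0.0, 0.0]
wrist_force: [-2.9, -0.7, 7.8]
finger_gap: 0.0001
gripper_force: 4.1
```

Call:
{"method": "carry_out", "body": {"series": [-0.3,0,0.4,0,0,0,0,0,0,0,0,0]}}

```text
t: 7.58
tcp_pos: [0.4851, 0.1248, 0.3014]
eef_rot: [0.999, -0.045, 0.001, 0.0]
wrist_force: [-3.3, -0.7, 9.4]
finger_gap: 0.0003
gripper_force: 4.7
```

Call:
{"method": "carry_out", "body": {"series": [-0.2,0,0.2,0,0,0,0,0,0,0,0,0]}}

```text
t: 7.95
tcp_pos: [0.485, 0.1248, 0.3014]
eef_rot: [0.999, -0.045, 0.001, 0.0]
wrist_force: [-3.1, -0.0, 9.6]
finger_gap: -0.0001
gripper_force: 4.9
```

Call:
{"method": "carry_out", "body": {"series": [-0.2,0,0.5,0,0,0,0,0,0,0,0,0]}}

```text
t: 8.32
tcp_pos: [0.4849, 0.1248, 0.3014]
eef_rot: [0.999, -0.045, 0.001, 0.0]
wrist_force: [-4.5, -1.3, 12.2]
finger_gap: 0.0
gripper_force: 5.8
```

Call:
{"method": "carry_out", "body": {"series": [0,0.5,0,0,0,0.5,0,0,0,1,0,0,0,1,0,0,0,1,0,0,0,0,0,0]}}

```text
t: 9.07
tcp_pos: [0.4846, 0.1222, 0.3014]
eef_rot: [0.999, -0.045, 0.002, -0.003]
wrist_force: [-3.0, 7.2, 10.4]
finger_gap: -0.0001
gripper_force: 5.0
```

Call:
{"method": "carry_out", "body": {"series": [-0.3,0,0.6,0,0,1,0,0,0,1,0,0,0,1,0,0,0,0,0,0]}}

```text
t: 9.7
tcp_pos: [0.4842, 0.1193, 0.3014]
eef_rot: [0.999, -0.045, 0.002, -0.003]
wrist_force: [-3.6, 7.7, 11.2]
finger_gap: -0.0003
gripper_force: 5.9
```

```bash
cat > chk.py <<'E'
from h import *
from scipy.spatial.transform import Rotation as R
s=read_state();p,d=read_camera("wrist");T=np.eye(4);T[:3,:3]=R.from_quat(s["eef_rot"]).as_matrix();T[:3,3]=s["tcp_pos"]
T=T@camera_info("wrist")["T_tool_cam"]
print(s["t"],np.round(s["tcp_pos"],4),np.round(s["wrist_force"],1))
m=(p.min(2)>150).astype(np.uint8);m[330:]=0
n,l,st,_=cv2.connectedComponentsWithStats(m)
for j in range(1,n):
    if st[j,4]>300:
        q=ray("wrist",np.argwhere(l==j)[:,::-1],.128,T)[:,:2]*1000
        print(st[j],"front/tail along stand x (mm rel. origin, +-4):",np.percentile((q-[507.5,99])@[-.0907,-.9959],[.5,99.5]).round(1))
import sys
if len(sys.argv)>1: cv2.imwrite(sys.argv[1],p[:,:,::-1])
E
python3 chk.py
```

```text
9.7 [0.4842 0.1193 0.3014] [-3.6  7.7 11.2]
[486  48 154   9 732] front/tail along stand x (mm rel. origin, +-4): [ 51.5 113. ]
[  258    88   190   118 16420] front/tail along stand x (mm rel. origin, +-4): [-45.9  38.4]
[501 140  69  40 991] front/tail along stand x (mm rel. origin, +-4): [66.2 96.2]
[ 271  224  172   70 7023] front/tail along stand x (mm rel. origin, +-4): [-42.1  42.8]
```

The well plate has moved ~4 mm relative to the blank, so it drags. I relieve the sideways load, press slightly harder and go on.

Call:
{"method": "carry_out", "body": {"series": [-0.6,0,0.4,0,0,1,0,0,0,1.5,0,0,0,1.5,0,0,0,1.5,0,0,0,1.5,0,0,0,0,0,0]}}

```text
t: 10.62
tcp_pos: [0.4833, 0.1123, 0.3014]
eef_rot: [0.999, -0.045, 0.003, -0.003]
wrist_force: [-2.4, 7.1, 13.0]
finger_gap: 0.0002
gripper_force: 6.2
```

```bash
python3 chk.py
```

```text
10.625 [0.4833 0.1123 0.3014] [-2.4  7.1 13. ]
[469  48 167   9 773] front/tail along stand x (mm rel. origin, +-4): [ 51.5 118.7]
[  242    88   190   118 16382] front/tail along stand x (mm rel. origin, +-4): [-45.9  38.5]
[494 140  43  40 715] front/tail along stand x (mm rel. origin, +-4): [69.5 88.8]
[ 271  224  172   75 7050] front/tail along stand x (mm rel. origin, +-4): [-35.1  50. ]
```

Call:
{"method": "carry_out", "body": {"series": [-0.1,1.5,0,0,0,2,0,0,0,2,0,0,0,2,0,0,0,2,0,0,0,1.5,0,0,0,0,0,0]}}

```text
t: 11.55
tcp_pos: [0.4823, 0.1012, 0.3014]
eef_rot: [0.999, -0.045, 0.003, -0.003]
wrist_force: [-2.4, 6.9, 12.7]
finger_gap: 0.0002
gripper_force: 6.2
```

```bash
python3 chk.py
```

```text
11.55 [0.4823 0.1012 0.3014] [-2.4  6.9 12.7]
[443  48 180   9 966] front/tail along stand x (mm rel. origin, +-4): [ 51.6 125.7]
[241  88  52  32 915] front/tail along stand x (mm rel. origin, +-4): [-35.  -12.3]
[  217   121   190    85 15406] front/tail along stand x (mm rel. origin, +-4): [-45.9  38.5]
[ 481  140   49   40 1010] front/tail along stand x (mm rel. origin, +-4): [74.7 96.5]
[ 254  224  189   77 7198] front/tail along stand x (mm rel. origin, +-4): [-31.8  61.1]
```

Call:
{"method": "carry_out", "body": {"series": [0,1.5,0,0,0,2,0,0,0,2,0,0,0,2,0,0,0,2,0,0,0,2,0,0,0,2,0,0,0,1.5,0,0,0,0,0,0]}}

```text
t: 12.72
tcp_pos: [0.4809, 0.0857, 0.3014]
eef_rot: [0.999, -0.045, 0.003, -0.001]
wrist_force: [-3.5, 3.4, 13.0]
finger_gap: 0.0004
gripper_force: 6.7
```

```bash
python3 chk.py
```

```text
12.725 [0.4809 0.0857 0.3014] [-3.5  3.4 13. ]
[ 404   48  180    9 1006] front/tail along stand x (mm rel. origin, +-4): [ 51.7 125.7]
[  181    88   190   117 16334] front/tail along stand x (mm rel. origin, +-4): [-45.8  38.5]
[ 461  140   64   41 1281] front/tail along stand x (mm rel. origin, +-4): [ 81.9 110.5]
[ 271  224  172   70 6999] front/tail along stand x (mm rel. origin, +-4): [-7.6 77.3]
[224 289  43   9 315] front/tail along stand x (mm rel. origin, +-4): [-34.8 -12.2]
```

The plate is past the clip, at +38.6 mm. I drag on to ~+61 mm.

Call:
{"method": "carry_out", "body": {"series": [-0.3,1.5,-0.2,0,0,2,0,0,0,2,0,0,0,2,0,0,0,2,0,0,0,2,0,0,0,2,0,0,0,2,0,0,0,2,0,0,0,2,0,0,0,2,0,0,0,0,0,0]}}

```text
t: 14.28
tcp_pos: [0.4788, 0.064, 0.3014]
eef_rot: [0.999, -0.045, 0.003, -0.001]
wrist_force: [-1.4, 2.2, 11.7]
finger_gap: -0.0004
gripper_force: 5.9
```

```bash
python3 chk.py pics/w3.png
```

```text
14.275 [0.4788 0.064  0.3014] [-1.4  2.2 11.7]
[ 352   48  179    9 1120] front/tail along stand x (mm rel. origin, +-4): [ 51.5 125.7]
[  132    87   190   118 16366] front/tail along stand x (mm rel. origin, +-4): [-45.8  38.6]
[ 436  140   70   38 1459] front/tail along stand x (mm rel. origin, +-4): [ 92.1 122.1]
[ 271  224  172   70 6983] front/tail along stand x (mm rel. origin, +-4): [14.3 99.2]
[184 289  43  21 507] front/tail along stand x (mm rel. origin, +-4): [-34.4 -12.1]
```

View pics/w3.png

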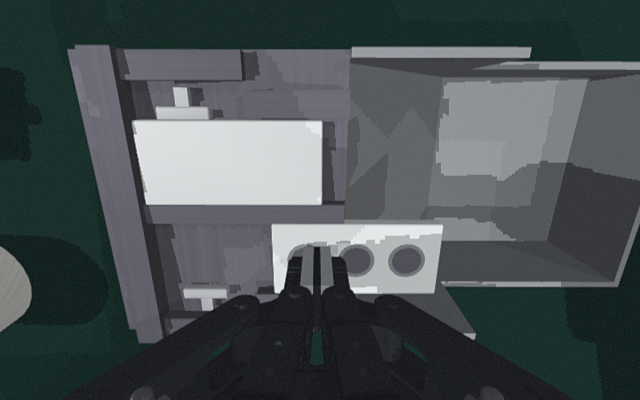

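The plate (cols 272–442) overhangs the ledge (col ≈345), with its centre at col ≈357 beyond it. I drag 2 mm more, then lift off.

Call:
{"method": "carry_out", "body": {"series": [0,2,0,0,0,0,0,0,0,0,-10,0,0,0,-30,0,0,0,-40,0,0,0,-20,0,0,0,0,0,0,0,0,0,0,0,0,0]}}

```text
t: 15.45
tcp_pos: [0.4769, 0.0617, 0.3961]
eef_rot: [0.999, -0.045, -0.002, 0.0]
wrist_force: [0.6, -0.3, 0.2]
finger_gap: -0.0001
gripper_force: 0.0
```

```bash
python3 chk.py pics/w4.png
```

```text
15.45 [0.4769 0.0617 0.3961] [ 0.6 -0.3  0.2]
[ 333   62  234  167 2419] front/tail along stand x (mm rel. origin, +-4): [ 52.6 216.1]
[  397    80   117   123 11375] front/tail along stand x (mm rel. origin, +-4): [104.7 179.4]
[ 200   85  117   77 6797] front/tail along stand x (mm rel. origin, +-4): [-46.   39.2]
[   0  198   92  124 7752] front/tail along stand x (mm rel. origin, +-4): [-247.5 -151.4]
[330 249  89   5 411] front/tail along stand x (mm rel. origin, +-4): [ 51.3 125.5]
```

View pics/w4.png

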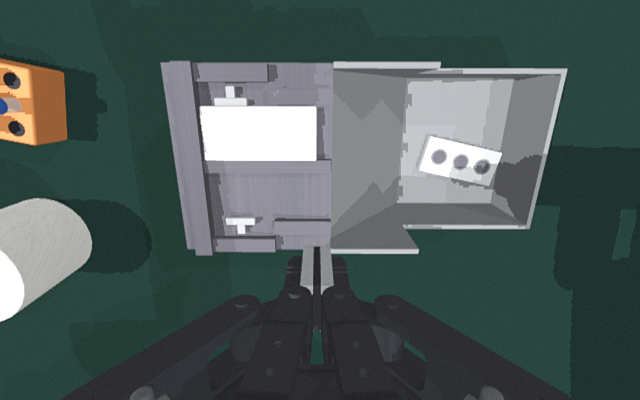

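The well plate lies in the pocket at (460,160), wells up. The blank is still clipped at (258,133). I let it settle for a second and then hand in.

Call:
{"method": "carry_out", "body": {"series": [0,0,-20,0,0,0,0,0,0,0,0,0,0,0,0,0,0,0,0,0,0,0,0,0,0,0,0,0,0,0,0,0]}}

```text
t: 16.5
tcp_pos: [0.4772, 0.0617, 0.4182]
eef_rot: [0.999, -0.045, -0.0, 0.0]
wrist_force: [0.7, 0.1, -0.4]
finger_gap: 0.0001
gripper_force: 0.0
```

```bash
python3 -c "
from plant import arm
print(arm.finish_job())"
```

```text
the job is handed in; nothing more can be done
None
```

The used well plate slid out of its clip, dropped down the chute and lies flat in the pocket; pressing read at most about 13 N vertically (about 15 N in all), the blank plate stayed clipped in place, and the job was handed in at about 16.5 s.

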